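# Load the battery pack that fits the charging bay

## Robot

A 6-joint arm with a two-finger parallel gripper is mounted at the origin on the work surface. World frame = base frame: x ahead of the robot, y to its left, z up, the work surface at z = 0. Lengths are in m, angles in rad, forces in N, time in s.
With the tool pointing down it reaches from about 0.375 to 0.9 m from the base axis. Payload 3.1 kg.
Tool frame: the origin (TCP) lies at the very end of the fingers, on their centre line; the grasp point (between the pads) lies 19 mm behind it; x points along the fingers, y is the direction in which the jaws open and shut, and the axes are right-handed (so a half turn about x gives the same grasp; the last joint's range is limited). The gripper opens to 87 mm and grips with 3 to 60 N. Pads are 19 mm wide; open, the fingers measure 117 mm over their backs; the gripper's body (75 mm by 190 mm) begins 51 mm behind the grasp point.
Start: joints at [1.087, 0.527, 1.433, -0, 1.181, -0.178], TCP at [0.188, 0.596, 0.223] pointing down, gripper open.
Joint ranges: [-3.08, 3.08], [-0.75, 2.2], [0.22, 2.44], [-1.43, 4.57], [0, 2.65], [-2.85, 2.85]. Speed limits (rad/s): [2.79, 2.79, 3.14, 3.14, 3.14, 3.14].

## Interface

Orientations are given as a unit quaternion [x, y, z, w].
In Python, from rig import robot gives the robot as it stands.
- The arm moves only by the tool carry_out, never from a script. Its argument "commands" is a list that holds one entry, the list of rows, each a list of 5 numbers: the opening, from 0 (shut) to 1 (fully open), then the shift along the tool's x, y, z in mm, then the turn about the tool's x in degrees. In form: [[[hand, x, y, z, twist], ...]]. A call has 1 to 8 rows; each row shifts and turns the pose as measured when the row begins, along the tool's axes as they then stand; what a row does not reach is not made up. A row lasts 1/12 s, in which the tool goes at most 41.7 mm and 7.16 degrees, less where a joint would pass 70% of its speed; a pose out of reach is approached as far as the arm can. A call with a gripper value outside its range is refused whole. The fingers move at their own pace and stop on an object; "force" is the grip in N (left out, the last holds). Time passes only in rows, so rows that do not move let the fingers close. It gives the time, the measured TCP pose, the force and the opening at its end, in the units of the state.
- robot.get_obs(): the state, without advancing time (a new reading comes with each control period).
- robot.camera(name): name is "side" or "top" or "wrist"; returns the picture (400x640x3 uint8, red, green, blue); there is no depth.
- robot.camera_model(name): a dict with "fx", "fy", "cx", "cy" (pixels), "R" (3x3) and "t" (3): a world point X has camera coordinates R X + t. Camera axes: x right, y down, z forward; pixel columns grow to the right and rows downward; lengths in m; the calibration is good to about 2 mm. A picture is of the moment at which its call begins: read the wrist's pose just before it. camera_model takes no time and is no camera call; for the wrist camera it gives the pose at the moment of the call.
- robot.hand_in(): hands the job in, once; it reports no verdict.
The state is a dict: "time": time; "q": joint angles; "joint_velocities": joint speeds; "joint_torque": joint torques, N m; "position": TCP position; "tool_rot": TCP orientation; "ft_force": force on the tool from outside, world axes, zero at the start; "moment": the same for the moment, N m; "grip_width": finger opening in m.
Only numpy, scipy, OpenCV 4.12 (cv2) and the standard library are available. Lean on these libraries where they do the work, as an engineer would, in place of code of your own. Each camera call takes 0.05 s, during which the arm holds its last target. There are 200 camera calls.

## Task

One of the three blue battery packs is the right length for the charging bay: feel with a pack how far under the hood the hidden sprung contact sits, then load the pack that fits, so that it lies flat on the bay's base, straight, with its rear end behind the orange stop and pressed back against it by the contact. Let go of it, and leave the other two packs lying flat and right way up on the mat or desk; do not shift or knock over anything else on the desk.

Things in the scene. Friction and masses are not known exactly. Their poses are not given: they have to be found in the camera images.
- dock: Charging bay fixed to the desk: grey base 172 x 92 mm, 10 mm thick (x = -17 to 155 mm), black hood on its far end. Origin on the desk below the middle of the orange stop's inner face; x runs level into the hood, roughly away from the robot, y across, z up. A pack lies on the base (z = 10 mm) along x. From stop to hood the sides are open: fingers can straddle a pack.
- hood_mouth (a point): Middle of the hood's open end, at base height: x = 74, z = 10 mm in the bay's frame, same axes. The hood reaches 81 mm further in +x, is open only towards the stop, 58 mm wide and 54 mm high inside; roof 4 mm thick, its top 68 mm above the desk.
- hood_back (a point): Middle of the hood's back wall, inside, on the base (bay x = 150 mm). Before it hides a sprung copper plate, 44 mm wide, 2 to 50 mm above the base, facing the stop. Untouched, its face is at bay x = 78.5 to 111.5 mm, new each time, not reported: feel for it with a pack's end. It starts to yield at 4 N, stops hard after 19 mm, at 8 N.
- stop: Orange stop across the bay's near end: 12 mm (x), 50 mm wide, top 20 mm above the desk, 10 above the base. Origin: inner face, lower edge, middle. Slide a pack in above it, push the contact until the rear end is past the inner face, lower, let go. A pack 2 to 16 mm longer than from stop to untouched contact fits; shorter ones lie loose, longer ones do not go down.
- pack_a: Battery pack, blue block 92 mm long (its x), 40 mm wide (y), 34 mm high, 0.13 to 0.35 kg, white panel on top, brass contacts on both ends; either end may go first. The three packs differ only in length (92, 104, 116 mm). Origin at the centre of its underside. At the start it lies flat on the mat, its x roughly along the mat's x.
- pack_b: Battery pack, blue block 104 mm long (its x), 40 mm wide (y), 34 mm high, 0.13 to 0.35 kg, white panel on top, brass contacts on both ends; either end may go first. The three packs differ only in length (92, 104, 116 mm). Origin at the centre of its underside. At the start it lies flat on the mat, its x roughly along the mat's x.
- pack_c: Battery pack, blue block 116 mm long (its x), 40 mm wide (y), 34 mm high, 0.13 to 0.35 kg, white panel on top, brass contacts on both ends; either end may go first. The three packs differ only in length (92, 104, 116 mm). Origin at the centre of its underside. At the start it lies flat on the mat, its x roughly along the mat's x.
- mat: Black rubber mat fixed on the desk, 200 mm (x) by 350 mm (y), 4 mm thick, on which the three packs lie side by side in any order about 115 mm apart. Origin at the centre of its underside.
- bottle_clear: Clear bottle with blue cap, 84 mm across, 200 mm high, a loose bystander to be left alone. Origin at the underside.
- bottle_dark: Amber bottle, 72 mm across, 190 mm high, a loose bystander to be left alone. Origin at the underside.
- bottle_small: Small amber bottle, 52 mm across, 120 mm high, a loose bystander to be left alone. Origin at the underside.
- carton: Cardboard box 180 x 140 x 100 mm, a loose bystander to be left alone. Origin at the underside.
- mug: Blue mug, 80 mm across, 95 mm high, a loose bystander to be left alone. Origin at the underside.
- scanner: Pistol-shaped barcode scanner lying on the desk, about 130 x 165 x 38 mm, a loose bystander to be left alone. Origin at the underside.
Mind the look-alikes: they are no part of the job. Leave any green look-alike of the pack_a alone.

How it is judged:
By the outcome, as a careful person would: the job done as asked, in the order asked, and still so for the second after the job is handed in, with the robot touching nothing.
It also fails if it takes over 72 s, if anything falls off the work surface, if the arm or the gripper's body presses on something with over 40 N, if the wrist force passes 120 N, or if a joint passes its speed limit or range.

## Working session

There is one attempt and no reset: what is moved stays moved. The work goes in short steps, Python scripts to look and compute and a tool call to move; the robot and the scene stay as the last step left them, time stands still between calls to the robot, and variables do not carry over. Pictures are saved under pics/ and viewed, on a budget of 10 in all, crops included, one or two more only if the job needs it, and the job is handed in when it is done.

Besides the shell and the picture viewer there is one more tool, called as name(argument=value, ...), one argument or row to a line, values as JSON. carry_out: Moves the arm, as the interface text tells. Its arguments: {"type":"object","properties":{"commands":{"type":"array"},"force":{"type":"number"}},"required":["commands"]}

```bash
mkdir -p pics; ls; python3 - <<'E'
from rig import robot
import cv2
o=robot.get_obs();print(o)
for n in("top","side"):
    cv2.imwrite(f"pics/{n}1.png",robot.camera(n)[:,:,::-1]);print(n,robot.camera_model(n))
E
```

```text
pics
{'time': 0.0, 'q': array([ 1.08748741e+00,  5.28508048e-01,  1.43389552e+00, -1.67627036e-05,
        1.18140700e+00, -1.78494149e-01]), 'joint_velocities': array([ 0.00061766,  0.00099066, -0.00010213, -0.00059264, -0.00141635,
        0.00127522]), 'joint_torque': array([-1.87405429e-03, -4.40038204e+01, -1.76589471e+01,  6.34172349e-02,
        5.83237270e-02, -1.29385617e-04]), 'position': array([0.18719811, 0.59553509, 0.22154808]), 'tool_rot': array([ 0.10660589,  0.69915982, -0.10809267,  0.69866065]), 'ft_force': array([ 0.2318776 ,  0.66430051, -0.01612541]), 'moment': array([-0.00313236, -0.012688  , -0.01225376]), 'grip_width': 0.08702613756549059}
top {'fx': 438.7373126680442, 'fy': 438.7373126680442, 'cx': 323.3002636569903, 'cy': 194.8015706977058, 'R': array([[-0.00427382, -0.99998386,  0.00374441],
       [-0.99632223,  0.00393767, -0.08559501],
       [ 0.08557888, -0.00409646, -0.99632298]]), 't': array([0.02732131, 0.59059244, 1.61746069])}
side {'fx': 495.10286648872557, 'fy': 495.10286648872557, 'cx': 319.29331999307186, 'cy': 201.77809240725196, 'R': array([[ 0.98452815, -0.17361936, -0.02367775],
       [-0.11150575, -0.51652407, -0.84898137],
       [ 0.13516947,  0.83848626, -0.52789204]]), 't': array([-0.5684319 ,  0.09994727,  1.57809888])}
```

View pics/top1.png

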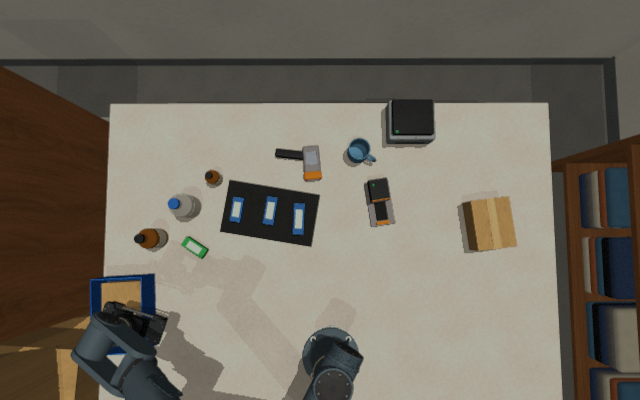

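View pics/side1.png

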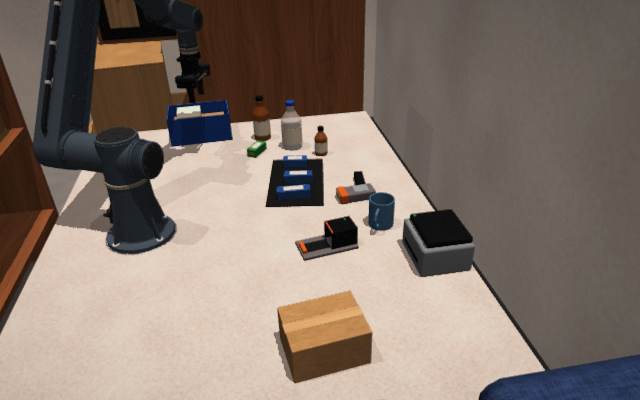

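The top view shows three blue packs on the mat at (236,209), (270,211) and (298,219). The green look-alike is at (195,247), well off the mat. Other blue things are the mug (360,150), the bottle cap (175,204) and the bin (123,300). The dock has its hood at (377,188) and its orange stop at (383,221); the scanner at (312,162) is also partly orange.

```bash
cat > h.py <<'E'
import numpy as np, cv2
from scipy.spatial.transform import Rotation as Ro
from rig import robot
def back(m,px,z):
    px=np.atleast_2d(px).astype(float)
    d=np.c_[(px[:,0]-m["cx"])/m["fx"],(px[:,1]-m["cy"])/m["fy"],np.ones(len(px))]@m["R"]
    c=-m["R"].T@m["t"]; return c+d*((z-c[2])/d[:,2])[:,None]
def proj(m,X):
    c=np.atleast_2d(X)@m["R"].T+m["t"]; return c[:,:2]/c[:,2:]*[m["fx"],m["fy"]]+[m["cx"],m["cy"]]
def rects(mask,m,z,amin=20):
    for c in cv2.findContours(mask.astype(np.uint8),0,2)[0]:
        if cv2.contourArea(c)<amin: continue
        w=back(m,c[:,0],z)[:,:2]*1000
        (x,y),(a,b),t=cv2.minAreaRect(w.astype(np.float32))
        if a<b:a,b,t=b,a,t-90
        yield [round(float(v),1) for v in (x,y,a,b,(t+90)%180-90)],c[:,0].mean(0).round()
def here():
    o=robot.get_obs();R=Ro.from_quat(o["tool_rot"]).as_matrix()
    print("t",round(o["time"],2),"pos",(o["position"]*1000).round(1),"tx",R[:,0].round(3),"ty",R[:,1].round(3),"yaw_ty",np.degrees(np.arctan2(R[1,1],R[0,1])).round(1),"F",o["ft_force"].round(1),"w",round(o["grip_width"]*1000,1));return o,R
E
python3 - <<'E'
from h import *
im=cv2.imread("pics/top1.png");m=robot.camera_model("top")
hsv=cv2.cvtColor(im,cv2.COLOR_BGR2HSV).astype(int);H,S,V=hsv[...,0],hsv[...,1],hsv[...,2]
print("blue-ish+white on mat")
sub=np.zeros(H.shape,bool);sub[185:240,224:312]=1
for r in rects(sub&(V>90),m,.038):print(r)
print("orange");sub[:]=0;sub[170:235,355:400]=1
for r in rects(sub&(H<15)&(S>170)&(V>120),m,.02,5):print(r)
print("hood dark+base")
for r in rects(sub&(V<45),m,.068):print(r)
for z in(0.01,):
  for r in rects(sub&((V<150)|(S>90)),m,z):print(r)
here(); w=robot.camera_model("wrist");print(w, -w["R"].T@w["t"])
cv2.imwrite("pics/c1.png",cv2.resize(im[165:265,180:400],None,fx=3.6,fy=3.6,interpolation=2))
E
```

```text
blue-ish+white on mat
([440.3, 312.2, 158.7, 25.7, 89.8], array([243., 236.]))
([502.4, 117.2, 115.8, 38.6, -2.6], array([298., 220.]))
([537.6, 347.5, 91.9, 38.5, -8.7], array([237., 210.]))
([534.1, 223.4, 103.3, 38.4, -9.2], array([270., 210.]))
([611.8, 161.7, 182.3, 29.9, 89.8], array([289., 189.]))
([586.7, 386.8, 81.9, 14.9, -0.2], array([226., 194.]))
orange
hood dark+base
([529.7, -182.0, 65.5, 37.8, 8.5], array([380., 210.]))
([603.4, -173.6, 77.6, 70.5, 9.2], array([377., 189.]))
([566.0, -184.1, 180.2, 96.4, 8.9], array([380., 202.]))
t 0.1 pos [187.2 595.6 221.7] tx [-0.001 -0.002 -1.   ] ty [ 0.3    0.954 -0.002] yaw_ty 72.5 F [0.  0.4 0.1] w 87.1
{'fx': 293.4866043048971, 'fy': 293.4866043048971, 'cx': 320.4116151973654, 'cy': 197.12175899767215, 'R': array([[ 0.30033227,  0.95383067, -0.0027529 ],
       [ 0.91922211, -0.28866224,  0.26777756],
       [ 0.25461979, -0.08295277, -0.96347683]]), 't': array([-0.62377778, -0.0312635 ,  0.39196079])} [0.11627772 0.61846802 0.38429961]
```

View pics/c1.png

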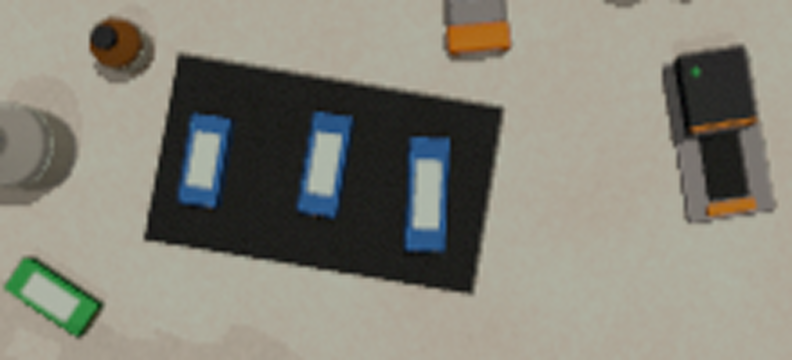

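Lengths measured from the top view come to 116, 103 and 92 mm. So pack C is at (502,117), B at (534,223) and A at (538,347), all in mm. I'll feel with B (104 mm, the middle length), since it may also be the one that fits.

carry_out(
  commands=[
    [[1, 0, -18, 31, 0], [1, 0, -18, 31, 0], [1, 0, -18, 31, 0], [1, 0, -18, 31, 0], [1, 0, -18, 31, 0], [1, 0, -18, 31, 0], [1, 0, -18, 31, 0], [1, 0, -18, 31, 0]],
  ],
  force=40,
)

```text
time: 0.77
position: [0.381, 0.3809, 0.2173]
tool_rot: [0.101, 0.702, -0.103, 0.698]
ft_force: [0.2, 0.8, 0.2]
grip_width: 0.0872
```

carry_out(
  commands=[
    [[1, 10, -18, 31, 0], [1, 10, -18, 31, 0], [1, 10, -18, 31, 0], [1, 10, -18, 31, 0], [1, 10, -18, 31, -4], [1, 0, 0, 0, -4]],
  ],
)

```text
time: 1.27
position: [0.5135, 0.2385, 0.1646]
tool_rot: [0.052, 0.706, -0.054, 0.704]
ft_force: [0.1, 0.4, 0.4]
grip_width: 0.0873
```

```bash
cat >> h.py <<'E'
def to(x,y,z,yaw):
    "remaining shift in tool axes (mm), twist deg, for TCP target in mm and tool-z yaw"
    o,R=here();d=R.T@(np.array([x,y,z])-o["position"]*1000)
    cur=np.degrees(np.arctan2(R[1,2],R[0,2]));print("shift",d.round(1),"tzyaw",cur.round(2),"twist",round(cur-yaw,2))
E
python3 - <<'E'
from h import *
to(527,224.5,8,-9.2)
m=robot.camera_model("wrist");im=robot.camera("wrist")[:,:,::-1];cv2.imwrite("pics/w1.png",im)
im=im.copy()
B=np.array([534.1,223.4]);a=np.radians(-9.2);u=np.array([np.cos(a),np.sin(a)]);v=np.array([-u[1],u[0]])
P=[np.r_[B+sx*52*u+sy*20*v,38]/1000 for sx,sy in((-1,-1),(-1,1),(1,1),(1,-1))]
cv2.polylines(im,[proj(m,P).round().astype(int)],True,(0,0,255),1)
cv2.imwrite("pics/w1o.png",im)
E
```

```text
t 1.27 pos [513.5 238.5 164.6] tx [-0.002 -0.002 -1.   ] ty [ 0.15   0.989 -0.002] yaw_ty 81.4 F [0.1 0.4 0.4] w 87.3
shift [156.6 -11.5  15.8] tzyaw -8.64 twist 0.56
```

View pics/w1o.png

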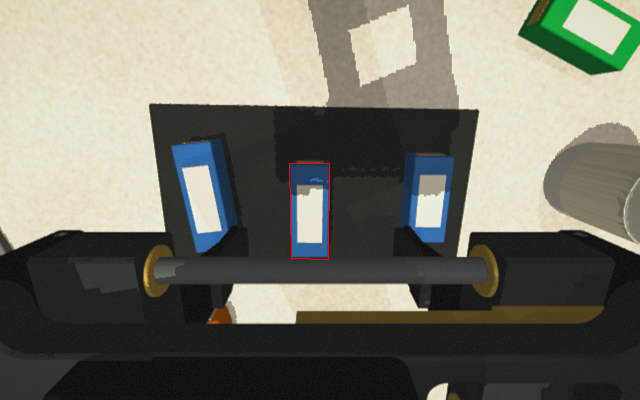

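The wrist view shows the red outline of B lying on the middle pack at (310,210), with the green one well away at (590,35). Choice confirmed, so I'll descend and grip.

carry_out(
  commands=[
    [[1, 20, -11.5, 16, 0.6], [1, 36, 0, 0, 0], [1, 36, 0, 0, 0], [1, 32, 0, 0, 0], [1, 18, 0, 0, 0], [1, 8, 0, 0, 0], [1, 0, 0, 0, 0]],
  ],
)

```text
time: 1.9
position: [0.5263, 0.2285, 0.011]
tool_rot: [0.061, 0.705, -0.059, 0.704]
ft_force: [-0.2, 0.3, -0.4]
grip_width: 0.0866
```

```bash
python3 -c "
from h import *
to(527,224.5,8,-9.2)"
```

```text
t 1.9 pos [526.3 228.5  11. ] tx [-0.001  0.002 -1.   ] ty [0.169 0.986 0.002] yaw_ty 80.3 F [-0.2  0.3 -0.4] w 86.6
shift [ 3.  -3.8  1.4] tzyaw -9.72 twist -0.52
```

carry_out(
  commands=[
    [[1, 3, -4, 1.5, -0.5], [0, 0, 0, 0, 0], [0, 0, 0, 0, 0], [0, 0, 0, 0, 0], [0, 0, 0, 0, 0], [0, 0, 0, 0, 0]],
  ],
)

```text
time: 2.4
position: [0.5295, 0.2261, 0.0131]
tool_rot: [0.058, 0.702, -0.055, 0.707]
ft_force: [-0.6, 0.1, 0.5]
grip_width: 0.0615
```

carry_out(
  commands=[
    [[0, 0, 0, 0, 0], [0, -20, 0, 0, 0], [0, -30, 0, 0, 0], [0, -30, 0, 0, 0], [0, -20, 0, 0, 0], [0, 0, 0, 0, 0]],
  ],
)

```text
time: 2.9
position: [0.5286, 0.2255, 0.1175]
tool_rot: [0.058, 0.703, -0.055, 0.707]
ft_force: [0.1, 0.3, -0.8]
grip_width: 0.0216
```

```bash
python3 - <<'E'
from h import *
# dock pose from top image: fit rigid (x,y,yaw) by edges of orange stop & base colours
im=cv2.imread("pics/top1.png");m=robot.camera_model("top")
hsv=cv2.cvtColor(im,cv2.COLOR_BGR2HSV).astype(int);H,S,V=hsv[...,0],hsv[...,1],hsv[...,2]
sub=np.zeros(H.shape,bool);sub[170:235,355:400]=1
print(hsv[218:226:2,376:392:4].tolist())
o=sub&(H<18)&(S>130)&(V>90);n,l,st,c=cv2.connectedComponentsWithStats(o.astype(np.uint8))
for i in range(1,n):print(st[i],c[i],back(m,c[i],.02)*1000,back(m,c[i],.066)*1000)
here()
E
```

```text
[[[24, 26, 49], [40, 24, 32], [35, 48, 32], [17, 24, 94]], [[11, 19, 107], [10, 23, 68], [15, 139, 132], [15, 171, 163]], [[13, 112, 125], [16, 214, 174], [16, 211, 174], [17, 220, 174]], [[12, 146, 101], [14, 143, 157], [11, 60, 132], [16, 33, 99]]]
[372 197  18   5  35] [380.28571429 199.22857143] [[ 573.62306514 -189.03098871   20.        ]] [[ 570.16300209 -182.84936257   66.        ]]
[376 220  14   5  49] [382.65306122 221.91836735] [[ 488.53149609 -196.57556783   20.        ]] [[ 487.45529483 -190.1825784    66.        ]]
t 2.9 pos [528.6 225.5 117.5] tx [ 0.006  0.004 -1.   ] ty [0.159 0.987 0.005] yaw_ty 80.8 F [ 0.1  0.3 -0.8] w 21.6
```

The fingers close slower than I assumed (about 5 mm per row), and I lifted before they reached the pack. I'll open, go back down and allow enough rows.

carry_out(
  commands=[
    [[1, 0, 0, 0, 0], [1, 0, 0, 0, 0], [1, 0, 0, 0, 0], [1, 0, 0, 0, 0], [1, 0, 0, 0, 0], [1, 0, 0, 0, 0], [1, 0, 0, 0, 0], [1, 0, 0, 0, 0]],
  ],
)

```text
time: 3.57
position: [0.5259, 0.2248, 0.1135]
tool_rot: [0.058, 0.705, -0.056, 0.705]
ft_force: [-0.3, 0.1, 0.0]
grip_width: 0.0667
```

```bash
python3 - <<'E'
from h import *
to(527,224.5,9,-9.2)
im=robot.camera("top")[:,:,::-1];m=robot.camera_model("top");cv2.imwrite("pics/top2.png",im)
w=robot.camera("wrist")[:,:,::-1].copy();mw=robot.camera_model("wrist")
hsv=cv2.cvtColor(w,cv2.COLOR_BGR2HSV).astype(int);H,S,V=hsv[...,0],hsv[...,1],hsv[...,2]
for r in rects((H>95)&(H<125)&(S>120)&(V>60),mw,.038,300):print(r)
cv2.imwrite("pics/w2.png",w)
E
```

```text
t 3.57 pos [525.9 224.8 113.5] tx [-0.001  0.002 -1.   ] ty [0.16  0.987 0.002] yaw_ty 80.8 F [-0.3  0.1  0. ] w 66.7
shift [104.5  -0.4   1.3] tzyaw -9.19 twist 0.01
([526.4, 224.8, 91.6, 40.1, -9.2], array([321., 181.]))
([537.8, 341.9, 92.9, 51.4, -8.9], array([464., 185.]))
([501.2, 123.2, 110.6, 50.7, -2.6], array([191., 186.]))
```

carry_out(
  commands=[
    [[1, 20, 0, 1, 0], [1, 30, 0, 0, 0], [1, 30, 0, 0, 0], [1, 16, 0, 0, 0], [1, 7, 0, 0, 0], [0, 0, 0, 0, 0], [0, 0, 0, 0, 0], [0, 0, 0, 0, 0]],
  ],
)

```text
time: 4.33
position: [0.5317, 0.2261, 0.0098]
tool_rot: [0.058, 0.702, -0.055, 0.708]
ft_force: [-0.4, -0.1, 0.6]
grip_width: 0.0741
```

carry_out(
  commands=[
    [[0, 0, 0, 0, 0], [0, 0, 0, 0, 0], [0, 0, 0, 0, 0], [0, 0, 0, 0, 0], [0, 0, 0, 0, 0], [0, 0, 0, 0, 0], [0, 0, 0, 0, 0], [0, 0, 0, 0, 0]],
  ],
)

```text
time: 5.0
position: [0.5343, 0.2266, 0.0145]
tool_rot: [0.059, 0.699, -0.054, 0.711]
ft_force: [-0.1, -0.1, 0.0]
grip_width: 0.0397
```

carry_out(
  commands=[
    [[0, 0, 0, 0, 0], [0, -10, 0, 0, 0], [0, -20, 0, 0, 0], [0, -20, 0, 0, 0], [0, -20, 0, 0, 0]],
  ],
)

```text
time: 5.42
position: [0.5283, 0.2251, 0.0823]
tool_rot: [0.058, 0.704, -0.055, 0.706]
ft_force: [0.7, 0.7, -2.7]
grip_width: 0.0394
```

```bash
python3 - <<'E'
from h import *
o,R=here()
# dock target: axis yaw 9, origin guess from stop centre (bay x=-6)
u=np.array([np.cos(np.radians(9)),np.sin(np.radians(9))])
O=np.array([488.5,-196.6])+6*u;print("O",O)
P=O+u*(-110+45); print("pre-insert TCP",P); to(P[0],P[1],130,9)
E
```

```text
t 5.42 pos [528.3 225.1  82.3] tx [ 0.002  0.003 -1.   ] ty [0.16  0.987 0.003] yaw_ty 80.8 F [ 0.7  0.7 -2.7] w 39.4
O [ 494.42613004 -195.66139321]
pre-insert TCP [ 430.2263879  -205.82963344]
t 5.42 pos [528.3 225.1  82.3] tx [ 0.002  0.003 -1.   ] ty [0.16  0.987 0.003] yaw_ty 80.8 F [ 0.7  0.7 -2.7] w 39.4
shift [ -49.3 -440.9  -28. ] tzyaw -9.18 twist -18.18
```

B is held, weighing about 0.27 kg. I'll carry it to a point before the stop, above bay height.

carry_out(
  commands=[
    [[0, -15, -36, -4, 0], [0, -15, -38, -4, 0], [0, -15, -39, -4, 0], [0, 0, -40, -4, 0], [0, 0, -40, -4, 0], [0, 0, -39, -4, -4], [0, 0, -39, -4, -5], [0, 0, -39, -4, -5]],
  ],
)

```text
time: 6.08
position: [0.459, -0.0793, 0.1361]
tool_rot: [-0.037, 0.698, 0.041, 0.714]
ft_force: [1.2, -0.4, -2.1]
grip_width: 0.0394
```

```bash
python3 -c "
from h import *
to(425,-207,125,9)"
```

```text
t 6.08 pos [459.  -79.3 136.1] tx [ 0.022  0.007 -1.   ] ty [-0.11   0.994  0.004] yaw_ty 96.3 F [ 1.2 -0.4 -2.1] w 39.4
shift [   9.5 -123.3  -48.1] tzyaw 6.31 twist -2.69
```

carry_out(
  commands=[
    [[0, 3, -30, -13, -2.7], [0, 3, -36, -12, 0], [0, 3, -36, -12, 0], [0, 0, -16, -8, 0], [0, 0, 0, 0, 0]],
  ],
)

```text
time: 6.5
position: [0.4309, -0.217, 0.129]
tool_rot: [-0.056, 0.695, 0.054, 0.715]
ft_force: [0.2, -0.3, -2.3]
grip_width: 0.0397
```

```bash
python3 - <<'E'
from h import *
to(425,-207,125,9)
for n in("top","wrist"):
    globals()[n]=robot.camera(n)[:,:,::-1].copy();cv2.imwrite(f"pics/{n}3.png",globals()[n])
m=robot.camera_model("wrist")
cv2.imwrite("pics/v3.png",np.vstack([wrist[:, :],cv2.resize(top[160:260,300:460],(640,400),interpolation=2)])[::1] if 0 else np.hstack([cv2.resize(wrist,(480,300)),cv2.resize(top[150:250,330:430],(300,300),interpolation=2)]))
E
```

```text
t 6.5 pos [ 430.9 -217.   129. ] tx [ 0.029 -0.001 -1.   ] ty [-0.155  0.988 -0.005] yaw_ty 98.9 F [ 0.2 -0.3 -2.3] w 39.7
shift [ 3.9 10.8 -4.4] tzyaw 8.91 twist -0.09
```

View pics/wrist3.png

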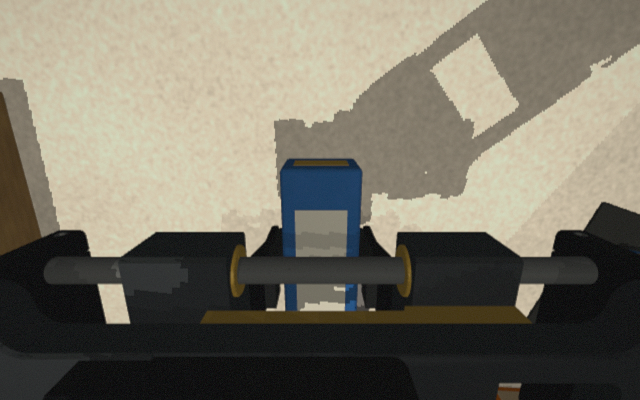

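The wrist view shows B held straight between the fingers, rear end at row ~168, with the dock hidden beneath. I'll fit the dock pose to the first top and side images.

```bash
cat > fit.py <<'E'
from h import *
from scipy.optimize import minimize
from scipy.ndimage import map_coordinates
def seg(a,b,n=60): return np.linspace(a,b,n)
hw=35
E=[seg((-17,s*46,10),(70,s*46,10)) for s in(1,-1)]+[seg((-17,-46,10),(-17,46,10))]
E+=[seg((x,-25,20),(x,25,20)) for x in(-12,0)]+[seg((-12,s*25,20),(0,s*25,20),10) for s in(1,-1)]
E+=[seg((74,-30,68),(74,30,68)),seg((155,-30,68),(155,30,68))]
G={}
for n in("top","side"):
    g=cv2.GaussianBlur(cv2.imread(f"pics/{n}1.png").astype(np.float32),(0,0),1.0)
    G[n]=(np.stack([cv2.Sobel(g,cv2.CV_32F,1,0),cv2.Sobel(g,cv2.CV_32F,0,1)]),robot.camera_model(n))
def world(p,X):
    c,s=np.cos(p[2]),np.sin(p[2]);X=np.asarray(X,float)
    return np.c_[p[0]+c*X[:,0]-s*X[:,1],p[1]+s*X[:,0]+c*X[:,1],X[:,2]]/1000
def score(p,names):
    t=0
    for n in names:
        D,m=G[n]
        for e in E:
            q=proj(m,world(p,e));d=q[-1]-q[0];nn=np.array([-d[1],d[0]])/np.hypot(*d)
            v=sum(nn[k]*np.stack([map_coordinates(D[k,...,ch],q[:,::-1].T,order=1) for ch in range(3)],1) for k in(0,1))
            t+=np.abs(v.mean(0)).max()*np.sqrt(len(e)/60)
    return -t
if __name__=="__main__":
    for names in(("top",),("side",),("top","side")):
        best=None
        for dx in(-6,0,6):
          for dy in(-6,0,6):
            r=minimize(score,[494+dx,-194+dy,np.radians(9)],args=(names,),method="Nelder-Mead",options=dict(initial_simplex=[[494+dx,-194+dy,.157],[499+dx,-194+dy,.157],[494+dx,-189+dy,.157],[494+dx,-194+dy,.19]]))
            if best is None or r.fun<best.fun:best=r
        print(names,best.x[:2].round(1),np.degrees(best.x[2]).round(2),best.fun)
    im=cv2.imread("pics/top1.png");im=cv2.resize(im,None,fx=4,fy=4,interpolation=2);
    for e in E:cv2.polylines(im,[(proj(G["top"][1],world(best.x,e[[0,-1]]))*4+1.5).round().astype(int)],False,(0,255,0),1)
    s=cv2.resize(cv2.imread("pics/side1.png"),None,fx=4,fy=4,interpolation=2)
    for e in E:cv2.polylines(s,[(proj(G["side"][1],world(best.x,e[[0,-1]]))*4+1.5).round().astype(int)],False,(0,255,0),1)
    cv2.imwrite("pics/fit.png",np.hstack([im[680:940,1440:1620],s[850:1110,1160:1460]]))
E
python3 fit.py
```

```text
('top',) [ 493.2 -194.8] 9.14 -1417.6062156157884
('side',) [ 498.6 -205.8] 7.78 -2198.408428686628
('top', 'side') [ 496.4 -195.1] 8.09 -3258.8805432206727
```

View pics/fit.png

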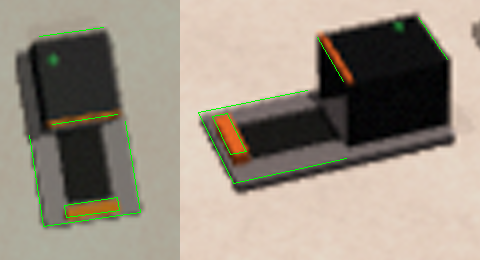

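The overlay shows the top-image fit sitting on the base, stop and hood lip. The side image is off by a few mm, within the calibration error. I'll take the dock origin as (494,-195) and yaw 8.9°, and go down with the pack nose just short of the hood.

```bash
cat >> h.py <<'E'
O=np.array([493.6,-195]);YAW=8.9
U=np.array([np.cos(np.radians(YAW)),np.sin(np.radians(YAW))]);N=np.array([-U[1],U[0]])
def bay(bx,z,by=0):
    "go to bay x,y and tcp z; also prints bay coords now"
    p=O+bx*U+by*N;o=robot.get_obs();d=o["position"][:2]*1000-O
    f=o["ft_force"][:2];print("bay now",(d@U).round(1),(d@N).round(1),"Fbay",(f@U).round(2),(f@N).round(2));to(p[0],p[1],z,YAW)
E
python3 -c "
from h import *
bay(-2,60)"
```

```text
bay now -64.8 -8.8 Fbay 0.53 0.16
t 6.6 pos [ 430.9 -213.7  128.9] tx [ 0.028  0.002 -1.   ] ty [-0.157  0.988 -0.003] yaw_ty 99.0 F [ 0.5  0.2 -2.4] w 39.8
shift [70.6  8.8 60.8] tzyaw 9.01 twist 0.11
```

carry_out(
  commands=[
    [[0, 20, 3, 20, 0], [0, 26, 3, 24, 0], [0, 20, 3, 16, 0], [0, 0, 0, 0, 0]],
  ],
)

```text
time: 6.93
position: [0.4924, -0.1893, 0.065]
tool_rot: [-0.056, 0.694, 0.056, 0.715]
ft_force: [-0.7, -0.3, -3.4]
grip_width: 0.0397
```

```bash
python3 -c "
from h import *
bay(0,35)"
```

```text
bay now -0.3 5.8 Fbay -0.77 -0.14
t 6.93 pos [ 492.4 -189.3   65. ] tx [ 0.03   0.002 -1.   ] ty [-0.158  0.988 -0.002] yaw_ty 99.1 F [-0.7 -0.3 -3.4] w 39.7
shift [30.  -5.7 -0.6] tzyaw 9.07 twist 0.17
```

carry_out(
  commands=[
    [[0, 12, -4, 0, 0], [0, 12, -2, -1, 0], [0, 5, 0, 0, 0], [0, 0, 0, 0, 0]],
  ],
)

```text
time: 7.27
position: [0.4925, -0.1878, 0.0353]
tool_rot: [-0.058, 0.695, 0.061, 0.714]
ft_force: [0.1, 0.0, -2.2]
grip_width: 0.0398
```

```bash
python3 - <<'E'
from h import *
bay(20,35)
s=robot.camera("side")[:,:,::-1];w=robot.camera("wrist")[:,:,::-1]
cv2.imwrite("pics/v4.png",np.vstack([cv2.resize(s[195:275,270:400],(640,394),interpolation=2)[:300],w[110:400:1][:280]]))
bay(20,35)
E
```

```text
bay now 0.0 7.3 Fbay 0.07 0.01
t 7.27 pos [ 492.5 -187.8   35.3] tx [ 0.025  0.007 -1.   ] ty [-0.168  0.986  0.002] yaw_ty 99.6 F [ 0.1  0.  -2.2] w 39.8
shift [ 0.8 -7.6 19.9] tzyaw 9.64 twist 0.74
bay now 0.2 6.7 Fbay 0.64 0.11
t 7.37 pos [ 492.8 -188.4   36.1] tx [ 0.026  0.006 -1.   ] ty [-0.167  0.986  0.001] yaw_ty 99.6 F [ 0.6  0.2 -2.9] w 39.9
shift [ 1.6 -6.9 19.6] tzyaw 9.61 twist 0.71
```

View pics/v4.png

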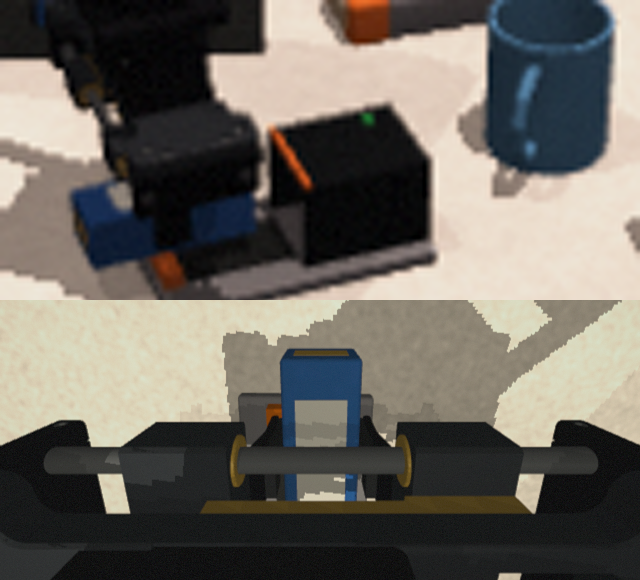

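The side view shows the pack just above the stop with its nose short of the hood, roughly level. The wrist view shows the base edge (238–372) centred about 16 px left of the pack (281–361), agreeing with the measured +7 mm offset. I'll correct that and start in.

carry_out(
  commands=[
    [[0, 1, -7, 0, 0.7], [0, 0, -3, 4, 0], [0, 0, -1, 6, 0]],
  ],
)

```text
time: 7.62
position: [0.5039, -0.1985, 0.0371]
tool_rot: [-0.053, 0.695, 0.055, 0.714]
ft_force: [-0.2, 0.0, -2.8]
grip_width: 0.0399
```

```bash
python3 -c "
from h import *
bay(25,35)"
```

```text
bay now 9.7 -5.0 Fbay -0.22 0.05
t 7.62 pos [ 503.9 -198.5   37.1] tx [ 0.026  0.005 -1.   ] ty [-0.153  0.988  0.001] yaw_ty 98.8 F [-0.2  0.  -2.8] w 39.9
shift [ 2.5  5.  15.3] tzyaw 8.79 twist -0.11
```

carry_out(
  commands=[
    [[0, 1, 3, 4, 0], [0, 1, 0, 5, 0], [0, 0, 0, 2, 0]],
  ],
)

```text
time: 7.87
position: [0.518, -0.1957, 0.0368]
tool_rot: [-0.053, 0.694, 0.053, 0.716]
ft_force: [0.3, -0.7, -1.7]
grip_width: 0.0396
```

```bash
python3 -c "
from h import *
bay(25,35)"
```

```text
bay now 24.0 -4.5 Fbay 0.22 -0.78
t 7.87 pos [ 518.  -195.7   36.8] tx [ 0.031  0.002 -1.   ] ty [-0.151  0.989 -0.002] yaw_ty 98.7 F [ 0.3 -0.7 -1.7] w 39.6
shift [1.8 4.5 1. ] tzyaw 8.68 twist -0.22
```

carry_out(
  commands=[
    [[0, 1, 2, 2, 0], [0, 0, 1, 2, 0]],
  ],
)

```text
time: 8.03
position: [0.5224, -0.1919, 0.0359]
tool_rot: [-0.054, 0.694, 0.053, 0.716]
ft_force: [0.6, -0.3, -2.7]
grip_width: 0.0394
```

carry_out(
  commands=[
    [[0, 1, 0, 2, 0], [0, 0, 0, 2, 0]],
  ],
)

```text
time: 8.2
position: [0.5265, -0.1904, 0.0348]
tool_rot: [-0.054, 0.694, 0.054, 0.716]
ft_force: [-0.8, -0.2, -3.0]
grip_width: 0.0398
```

carry_out(
  commands=[
    [[0, 0, 0, 2, 0], [0, 0, 0, 2, 0]],
  ],
)

```text
time: 8.37
position: [0.5305, -0.1893, 0.0347]
tool_rot: [-0.054, 0.694, 0.054, 0.716]
ft_force: [0.4, -0.4, -2.1]
grip_width: 0.0396
```

carry_out(
  commands=[
    [[0, 0, 0, 2, 0], [0, 0, 0, 2, 0]],
  ],
)

```text
time: 8.53
position: [0.5347, -0.1885, 0.0347]
tool_rot: [-0.054, 0.694, 0.054, 0.716]
ft_force: [0.3, -0.3, -2.6]
grip_width: 0.0395
```

carry_out(
  commands=[
    [[0, 0, 0, 2, 0], [0, 0, 0, 1, 0]],
  ],
)

```text
time: 8.7
position: [0.5382, -0.1881, 0.0348]
tool_rot: [-0.054, 0.694, 0.054, 0.716]
ft_force: [0.2, -0.0, -2.0]
grip_width: 0.0398
```

carry_out(
  commands=[
    [[0, 0, 0, 2, 0], [0, 0, 0, 1, 0]],
  ],
)

```text
time: 8.87
position: [0.5404, -0.1876, 0.0348]
tool_rot: [-0.054, 0.695, 0.055, 0.715]
ft_force: [-3.0, -1.9, -2.1]
grip_width: 0.0397
```

Contact felt: −3.3 N along the bay at bay x ≈ 47 for the TCP. Next I'll measure the pack's rear end in the hand to place the contact.

carry_out(
  commands=[
    [[0, 0, 0, 2, 0], [0, 0, 0, 1, 0]],
  ],
)

```text
time: 9.03
position: [0.5411, -0.187, 0.0346]
tool_rot: [-0.054, 0.697, 0.055, 0.713]
ft_force: [-4.5, -2.0, -1.4]
grip_width: 0.0396
```

```bash
python3 - <<'E'
from h import *
bay(50,35)
w=robot.camera("wrist")[:,:,::-1];m=robot.camera_model("wrist");o=robot.get_obs()
t=robot.camera("top")[:,:,::-1];cv2.imwrite("pics/wrist5.png",w);cv2.imwrite("pics/top5.png",t)
bay(50,35)
col=w[130:215,300:345].astype(int).mean(1);print([(130+i,*c.round().astype(int)) for i,c in enumerate(col) if 18<i<60][::1])
z=o["position"][2]+.0235
for r in(164,166,168,170,172):
    p=back(m,(321,r),z)[0]*1000;print(r,"rear bay x",((p[:2]-O)@U).round(1))
cv2.imwrite("pics/v5.png",np.vstack([cv2.resize(w[130:250,220:420],(800,480),interpolation=2)]))
E
```

```text
bay now 48.2 0.5 Fbay -4.78 -1.25
t 9.03 pos [ 541.1 -187.    34.6] tx [ 0.022  0.005 -1.   ] ty [-0.154  0.988  0.001] yaw_ty 98.8 F [-4.5 -2.  -1.4] w 39.6
shift [-0.4 -0.5  1.8] tzyaw 8.84 twist -0.06
bay now 48.2 0.6 Fbay -4.05 -1.17
t 9.13 pos [ 541.2 -187.    34.5] tx [ 0.023  0.005 -1.   ] ty [-0.154  0.988  0.001] yaw_ty 98.8 F [-3.8 -1.8 -2.1] w 39.8
shift [-0.4 -0.6  1.8] tzyaw 8.83 twist -0.07
[(149, np.int64(10), np.int64(79), np.int64(156)), (150, np.int64(10), np.int64(79), np.int64(156)), (151, np.int64(10), np.int64(79), np.int64(156)), (152, np.int64(10), np.int64(79), np.int64(156)), (153, np.int64(10), np.int64(79), np.int64(155)), (154, np.int64(10), np.int64(79), np.int64(156)), (155, np.int64(10), np.int64(79), np.int64(156)), (156, np.int64(8), np.int64(79), np.int64(156)), (157, np.int64(25), np.int64(73), np.int64(137)), (158, np.int64(55), np.int64(57), np.int64(80)), (159, np.int64(61), np.int64(49), np.int64(43)), (160, np.int64(43), np.int64(60), np.int64(67)), (161, np.int64(27), np.int64(67), np.int64(84)), (162, np.int64(27), np.int64(66), np.int64(84)
[... 743 characters left out ...]
 (178, np.int64(105), np.int64(68), np.int64(34)), (179, np.int64(105), np.int64(68), np.int64(34)), (180, np.int64(105), np.int64(68), np.int64(34)), (181, np.int64(105), np.int64(68), np.int64(34)), (182, np.int64(105), np.int64(68), np.int64(34)), (183, np.int64(106), np.int64(69), np.int64(35)), (184, np.int64(105), np.int64(68), np.int64(34)), (185, np.int64(105), np.int64(68), np.int64(34)), (186, np.int64(105), np.int64(68), np.int64(34)), (187, np.int64(105), np.int64(68), np.int64(34)), (188, np.int64(105), np.int64(68), np.int64(34)), (189, np.int64(104), np.int64(68), np.int64(34))]
164 rear bay x -4.7
166 rear bay x -3.7
168 rear bay x -2.7
170 rear bay x -1.8
172 rear bay x -0.8
```

View pics/v5.png

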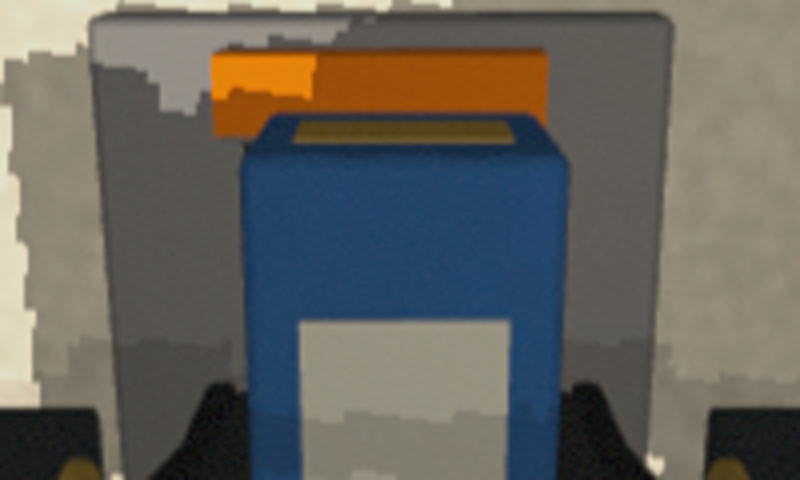

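The crop shows the pack's rear end (upper edge near row 168, lower edge near row 159) still over the stop, whose inner edge is at row ~164. I'll work out the gap in the one camera.

```bash
python3 - <<'E'
from h import *
m=robot.camera_model("wrist");o=robot.get_obs();zb=o["position"][2]-.0105
def bx(px,z):
    p=back(m,px,z)[0][:2]*1000-O;return (p@U).round(1),(p@N).round(1)
print("stop inner",bx((276,164),.02),"outer top",bx((315,142.5),.02),"outer low",bx((315,142.5),.01),"base rear L",bx((244,133.5),.01),"R",bx((388,133.5),.01))
for dz in(-.002,0,.002):print("pack rear top",bx((321,168.5),zb+.034+dz),"bottom",bx((321,158.8),zb+dz))
print("base sides",bx((249,220),.01),bx((383,220),.01)); print("pack sides top",bx((282,190),zb+.034),bx((361,190),zb+.034))
E
```

```text
stop inner (np.float64(2.3), np.float64(-25.6)) outer top (np.float64(-10.5), np.float64(-1.9)) outer low (np.float64(-9.4), np.float64(-2.1)) base rear L (np.float64(-14.9), np.float64(-46.1)) R (np.float64(-14.8), np.float64(43.1))
pack rear top (np.float64(-2.1), np.float64(1.5)) bottom (np.float64(-1.1), np.float64(1.6))
pack rear top (np.float64(-2.5), np.float64(1.5)) bottom (np.float64(-1.4), np.float64(1.6))
pack rear top (np.float64(-2.9), np.float64(1.5)) bottom (np.float64(-1.8), np.float64(1.6))
base sides (np.float64(42.4), np.float64(-47.1)) (np.float64(42.5), np.float64(43.5))
pack sides top (np.float64(8.1), np.float64(-17.4)) (np.float64(8.2), np.float64(20.9))
```

Relative to the stop as this same camera sees it, the rear end is at about −4.5 mm. So the untouched contact is at bay x ≈ 99, and 104 − 99 ≈ 5 mm means B fits (A would be loose, C about 17 mm too long). I'll push the contact ~9 mm and centre the pack.

carry_out(
  commands=[
    [[0, 0, -1, 3, 0], [0, 0, -1, 3, 0], [0, 0, -1, 3, 0], [0, 0, 0, 2, 0]],
  ],
)

```text
time: 9.47
position: [0.548, -0.1861, 0.0338]
tool_rot: [-0.052, 0.7, 0.058, 0.71]
ft_force: [-5.4, -2.8, -0.5]
grip_width: 0.0396
```

```bash
python3 -c "
from h import *
bay(57,22,-3)"
```

```text
bay now 55.1 0.4 Fbay -5.8 -1.91
t 9.47 pos [ 548.  -186.1   33.8] tx [ 0.012  0.01  -1.   ] ty [-0.154  0.988  0.008] yaw_ty 98.9 F [-5.4 -2.8 -0.5] w 39.6
shift [11.8 -3.5  1.7] tzyaw 8.88 twist -0.02
```

carry_out(
  commands=[
    [[0, 0, -3, 4, 0], [0, 2, -2, 3, 0]],
  ],
)

```text
time: 9.63
position: [0.5526, -0.1876, 0.0313]
tool_rot: [-0.05, 0.703, 0.06, 0.707]
ft_force: [-7.4, -0.9, 1.4]
grip_width: 0.0396
```

```bash
cat > look.py <<'E'
import sys
from h import *
bay(float(sys.argv[2]),float(sys.argv[3]),-2)
w=robot.camera("wrist")[:,:,::-1];m=robot.camera_model("wrist")
cv2.imwrite(f"pics/{sys.argv[1]}.png",cv2.resize(w[130:250,220:420],(800,480),interpolation=2))
def bx(px,z):
    p=back(m,px,z)[0][:2]*1000-O;return (p@U).round(1)
h,s,v=cv2.split(cv2.cvtColor(w,cv2.COLOR_BGR2HSV));k=((h<20)&(s>200)&(v>60))
k[:125]=0;k[200:]=0;k[:,:250]=0;k[:,400:]=0;ys,xs=np.where(k);print("orange rows",ys.min(),ys.max(),"cols",xs.min(),xs.max())
b=((h>95)&(h<125)&(s>120))[:,300:345].mean(1)>.5;r=np.where(b[100:240])[0]+100;print("blue rows",r.min(),r.max())
print("row: x@z20, x@z44, x@z10")
for q in(ys.max()+.5,r.min()-.5,r.min()+6,r.min()+8,r.min()+10):print(q,bx((321,q),.02),bx((321,q),.044),bx((321,q),.01))
E
python3 look.py v6 57 22
```

```text
bay now 59.4 -1.8 Fbay -7.44 0.24
t 9.63 pos [ 552.6 -187.6   31.3] tx [ 0.004  0.015 -1.   ] ty [-0.156  0.988  0.014] yaw_ty 99.0 F [-7.4 -0.9  1.4] w 39.6
shift [ 9.3 -0.4 -2.5] tzyaw 8.95 twist 0.05
orange rows 125 145 cols 275 361
blue rows 166 208
row: x@z20, x@z44, x@z10
145.5 2.2 -0.3 3.2
165.5 13.9 9.8 15.6
172 17.9 13.2 19.8
174 19.1 14.2 21.1
176 20.3 15.3 22.4
```

View pics/v6.png

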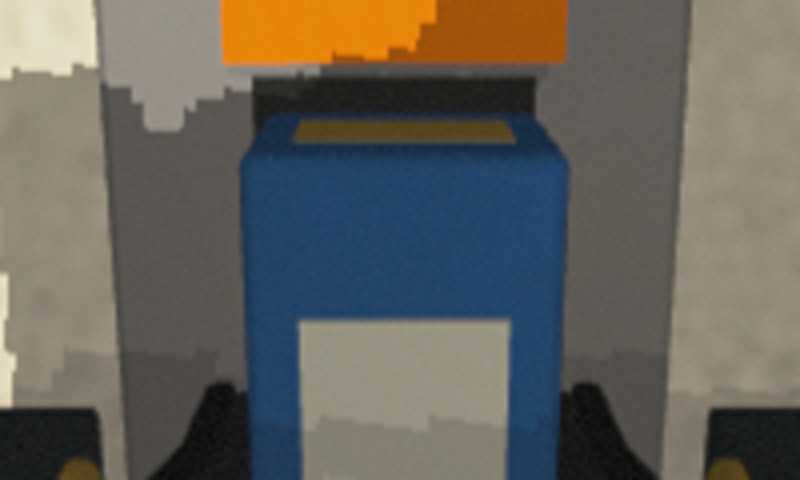

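The rear end is now clear of the stop: orange ends at row 145 and the pack's lower rear edge is at row 159, about 7 mm past. I'll lower it.

carry_out(
  commands=[
    [[0, 4, 0, -2, 0], [0, 4, 0, 0, 0], [0, 3, 0, 0, 0]],
  ],
)

```text
time: 9.93
position: [0.5494, -0.1871, 0.0204]
tool_rot: [-0.05, 0.704, 0.061, 0.705]
ft_force: [-10.2, 2.2, 33.2]
grip_width: 0.0396
```

```bash
python3 look.py v7 57 21
```

```text
bay now 56.4 -0.8 Fbay -9.77 3.8
t 9.93 pos [ 549.4 -187.1   20.4] tx [ 0.     0.016 -1.   ] ty [-0.157  0.988  0.016] yaw_ty 99.0 F [-10.2   2.2  33.2] w 39.6
shift [-0.6 -1.1  0.6] tzyaw 9.01 twist 0.11
orange rows 131 152 cols 271 362
blue rows 158 208
row: x@z20, x@z44, x@z10
152.5 1.8 -1.2 3.0
157.5 4.5 1.2 5.9
164 8.2 4.3 9.8
166 9.3 5.2 11.0
168 10.4 6.2 12.2
```

It is pressed on the base with the rear end ~4 mm inside the stop. I'll let go.

carry_out(
  commands=[
    [[0, -0.5, 0, 0, 0], [0.8, 0, 0, 0, 0], [0.8, 0, 0, 0, 0], [0.8, 0, 0, 0, 0], [0.8, 0, 0, 0, 0], [0.8, 0, 0, 0, 0], [0.8, 0, 0, 0, 0]],
  ],
)

```text
time: 10.57
position: [0.5578, -0.1893, 0.0236]
tool_rot: [-0.052, 0.699, 0.058, 0.711]
ft_force: [1.0, 0.2, -0.6]
grip_width: 0.0672
```

```bash
python3 look.py v8 57 40
```

```text
bay now 64.3 -4.3 Fbay 0.98 0.06
t 10.57 pos [ 557.8 -189.3   23.6] tx [ 0.017  0.01  -1.   ] ty [-0.155  0.988  0.007] yaw_ty 98.9 F [ 1.   0.2 -0.6] w 67.2
shift [-16.5   2.4  -7. ] tzyaw 8.91 twist 0.01
orange rows 125 138 cols 278 368
blue rows 142 184
row: x@z20, x@z44, x@z10
138.5 2.3 0.1 3.2
141.5 3.9 1.5 5.0
148 7.5 4.5 8.8
150 8.6 5.5 9.9
152 9.7 6.5 11.1
```

View pics/v8.png

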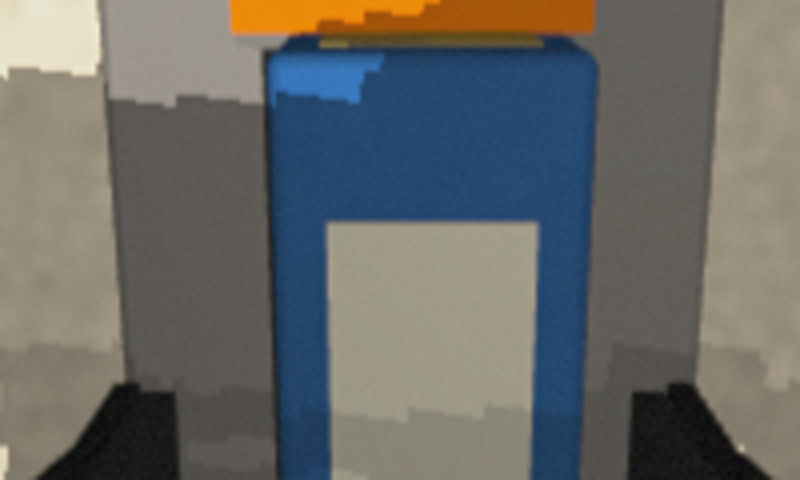

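B has sprung back flush against the stop, lying straight. The TCP drifted towards the hood, so I'll back off along the pack and then rise.

carry_out(
  commands=[
    [[0.8, 0, 1, -8, 0], [0.8, -8, 1, -6, 0], [0.8, -25, 0, 0, 0], [0.8, -36, 0, 0, 0], [0.8, -36, 0, 0, 0], [0.8, -36, 0, -20, 0], [0.8, -20, 0, -30, 0], [0.8, 0, 0, -30, 0]],
  ],
)

```text
time: 11.28
position: [0.4594, -0.2034, 0.189]
tool_rot: [-0.053, 0.699, 0.059, 0.711]
ft_force: [-0.4, -0.7, 0.3]
grip_width: 0.0695
```

```bash
python3 - <<'E'
from h import *
here();t=robot.camera("top")[:,:,::-1];s=robot.camera("side")[:,:,::-1];w=robot.camera("wrist")[:,:,::-1]
cv2.imwrite("pics/end.png",np.vstack([np.hstack([t[80:300,120:520]]*1+[s[100:320,230:500]]),cv2.resize(s[205:265,285:385],(670,402),interpolation=2)[:370]])[:600])
a=cv2.imread("pics/top1.png");b=t
hsv=cv2.cvtColor(np.ascontiguousarray(b),cv2.COLOR_BGR2HSV).astype(int);V=hsv[...,2];sub=np.zeros(V.shape,bool);sub[185:240,224:312]=1
for r in rects(sub&(V>90),robot.camera_model("top"),.038):print(r)
E
```

```text
t 11.28 pos [ 459.4 -203.4  189. ] tx [ 0.015  0.01  -1.   ] ty [-0.159  0.987  0.008] yaw_ty 99.1 F [-0.4 -0.7  0.3] w 69.5
([440.3, 312.2, 158.7, 25.7, 89.8], array([243., 236.]))
([502.2, 117.3, 116.1, 38.8, -2.6], array([298., 224.]))
([537.8, 347.4, 92.6, 38.5, -8.7], array([237., 210.]))
([611.8, 163.6, 186.1, 29.9, 89.8], array([289., 189.]))
([586.8, 386.0, 81.9, 14.9, 0.9], array([226., 194.]))
```

View pics/end.png

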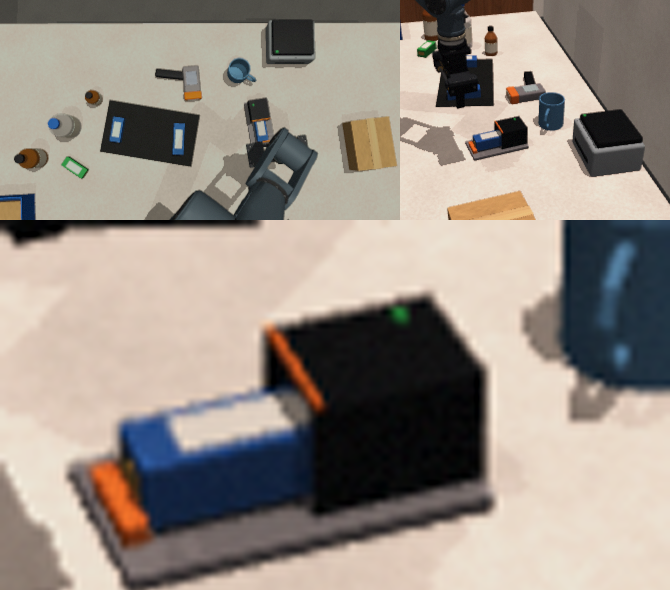

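The final view shows B flat on the base behind the orange stop and straight into the hood. A and C have not moved, and neither have the bystanders. Handing in.

```bash
python3 -c "
from rig import robot
print(robot.hand_in())"
```

```text
the job is handed in; nothing more can be done
None
```

The 104 mm pack (B) is loaded in the charging bay, and I handed the job in at about 11.3 s of robot time.

- **Feeling for the contact:** I slid pack B in above the stop and felt the contact push back at 3 to 5 N. The untouched plate is at bay x ≈ 99 mm. Pack B is therefore about 5 mm longer than the gap, within the 2 to 16 mm that fits. The 92 mm pack would lie loose, and the 116 mm pack would be about 17 mm over, just too long.
- **Loading:** I pushed the contact until the rear end was past the stop, lowered the pack onto the base, and let go.
- **Last checks:** After release the wrist picture showed the pack sprung back flush against the stop. The side picture showed it flat and straight under the hood. Packs A and C measured within 1 mm of where they started, and by eye none of the other objects had moved.

**What went wrong or disagreed:**
- The first grasp closed on air because the fingers are slow. Pack B had not moved, and the second grasp held.
- While lowering, I pressed the held pack onto the base with about 33 N at the wrist before easing off.
- The top and side cameras disagreed on the dock's position by about 5 mm in x and 11 mm in y. The wrist camera was about 2 mm off the position I used. I therefore judged the fit from the stop and the pack seen together in the wrist picture.

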